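Zero a sprung comparator on its master block, then swap in the spacer

TASK

Zero the bench comparator on the green-banded steel master block that still stands in it: gently push the blue-tabbed zero slide along its track until its brass bumper bears on the plunger's red flag, keep it pressed there with a steady 8 newtons or so for half a second, and leave it where it is. Then lift the master out, stand it upright near the middle of the cork pad, and seat the orange spacer in its place, upright and fully down between anvil and plunger. Do not force anything or knock the other things about.

Things in the scene. Friction and masses are not known exactly. Their poses are not given: they have to be found in the camera images.
- gauge: Bench comparator, fixed to the table. Grey base 100 x 226 x 12 mm (own x -50..50, y -78..148 mm); origin on the table under its nest; own y = measuring axis, z up. Steel anvil, 20 mm wide (x), top 50 mm above the table, face at y -40 mm looking to +y. Plunger bracket 34 mm wide at y 2..38 mm, top 52 mm above the table. Slide track at y 60..142 mm.
- nest (a point): On the nest floor (base top, 12 mm above the table), mid nest in x, at the foot of the anvil face; axes as gauge. A seated block has its underside at z 0 and its side at y 0, so origin at y +15 mm (master), +13 mm (spacer). Nest is 22 mm clear in x between low walls with flared mouths (y 0..24 mm, top 21 mm above this point, outer faces at x +-19 mm).
- plunger: Sprung plunger, slides along gauge y, spring pushes it to the anvil (-y): 5 N empty (22 mm opening), 6.5 N on the spacer, 8 N on the master. Origin: centre of the rear (+y) face of its red flag (34 mm wide in x), 30 mm above the table, from 15 mm below to 16 mm above the origin. Gauge y of the origin: 64 mm with the master seated, 60 mm with the spacer.
- tip (a point): Centre of the plunger's flat steel tip face, 16 mm wide (x), 18 to 34 mm above the table (the point at 26 mm), facing the anvil (-y). Above it a ramp leans back (+y) by 8 mm up to 50 mm above the table, so a block pushed down along the anvil wedges the plunger back (about 10 to 20 N downwards).
- zero_slide: Zero slide, on a track along gauge y, 3 N of friction, stays where left; origin 12 to 34 mm from the flag at first. Origin on the plunger's axis, 30 mm above the table, axes as gauge. Its brass bumper (10 mm diameter) ends at this origin give or take 8 mm: a screw set differently each time, not reported. Once it bears on the flag all is rigid as far as the anvil: touch by feel, never over 18 N.
- tab (a point): Centre of the top of the zero slide's blue tab, 76 mm above the table, 30 mm behind (+y) the slide origin. Tab 24 mm (x) by 12 mm (y), free down to 41 mm above the table, over a carriage 34 mm wide: push it towards -y on its rear face, or pinch it across x. The bumper's force on the flag is the push on the tab less up to 3 N of track friction.
- master: Steel master block, 18 x 30 x 70 mm (own x, y, z), green band near the top, upright in the nest at the start, its 30 mm side along the measuring axis. Origin at the centre of its underside. 0.2 to 0.4 kg.
- spacer: Orange spacer block, 18 x 26 x 70 mm (own x, y, z), two dark bores in its 26 mm wide faces, standing upright on the table at the start. Origin at the centre of its underside. To be gauged across its 26 mm (own y along the gauge's y, either way round). 0.1 to 0.15 kg.
- pad: Round cork pad lying fixed on the table, 100 mm diameter, 5 mm thick. Origin at the centre of its underside.
- eraser: Bystander: small blue and white eraser, 20 x 42 x 12 mm, behind the comparator. Origin at the centre of its underside.
- sharpener: Bystander: red pencil sharpener, 16 x 26 x 15 mm, in front of the comparator. Origin at the centre of its underside.
- pin_cup: Bystander: clear cup of pins, 55 mm diameter, 30 mm high, behind the comparator. Origin at the centre of its underside.
Things that resemble listed ones, but are neither listed nor needed, are in the scene too. Of the things like the pad, leave any that is purple; of the rest the larger one is meant. There is more than one size of the spacer; the job needs the smallest.

How it is judged:
By the outcome, as a careful person would: the job done as asked, in the order asked, and still so for the second after the job is handed in, with the robot touching nothing.
It also fails if it takes over 61 s, if anything falls off the work surface, if the arm or the gripper's body presses on something with over 40 N, if the wrist force passes 120 N, or if a joint passes its speed limit or range.

ROBOT

A 6-joint arm with a two-finger parallel gripper is mounted at the origin on a cart in front of the work surface, level with it; the furniture and walls round the work are solid. World frame = base frame: x ahead of the robot, y to its left, z up, the work surface at z = 0. Lengths are in m, angles in degrees, forces in N, time in s.
With the tool pointing down it reaches from about 0.25 to 0.725 m from the base axis. Payload 9.7 kg.
Tool frame: the origin (TCP) lies at the very end of the fingers, on their centre line; the grasp point (between the pads) lies 19 mm behind it; z points along the fingers, y is the direction in which the jaws open and shut (so a half turn about z gives the same grasp; the last joint's range is limited). The gripper opens to 85 mm and grips with 20 to 120 N. Pads are 22 mm wide; open, the fingers measure 114 mm over their backs; the gripper's body (76 mm by 85 mm) begins 54 mm behind the grasp point. The pads swing forward as they close: fully open they stand 13 mm farther back than shut.
Start: joints at [64.286, 4.979, 10.078, 95.1, 0, 90], TCP at [0.239, 0.496, 0.231] pointing down, gripper open.
Joint ranges: [-179.16, 179.16], [-48.56, 103.87], [-65.8, 70.77], [-126.05, 130.52], [-82.76, 87.17], [-180, 180]. Speed limits (degrees/s): [127.2, 127.2, 147.25, 180, 180, 180].

INTERFACE

Orientations are given as [roll, pitch, yaw] about the fixed x, y, z axes, in that order (R = Rz(yaw) Ry(pitch) Rx(roll)).
In Python, from workcell import bot gives the robot as it stands. The module is installed in compiled form; this text tells all that it offers.
- The arm moves only by the tool step_arm, never from a script. Its arguments are lists of equal length, an entry for each row: "dr": the turn, a rotation vector about the tool's x, y, z in rad, a list of three; "xyz": the shift along the tool's x, y, z in units of 40 mm (1.0 is 40 mm), a list of three; "gripper": the opening, from 0 (shut) to 1 (fully open). In form: {"dr": [[wx, wy, wz], ...], "xyz": [[x, y, z], ...], "gripper": [gripper, ...]}. A call has exactly 8 rows; each row is the pose to reach, as a shift and turn from the pose commanded when the call began, along the tool's axes at that moment; what a row does not reach only later rows make up. A row lasts 1/10 s, in which the tool goes at most 50 mm and 8.59 degrees, less where a joint would pass 70% of its speed; a pose out of reach is approached as far as the arm can. A call with a gripper value outside its range is refused whole. The fingers move at their own pace and stop on an object; "squeeze" is the grip in N (left out, the last holds). Time passes only in rows, so rows that repeat a pose let the fingers close, or fill a call up. It gives the time, the measured TCP pose, the force and the opening at its end, in the units of the state.
- bot.get_obs(): the state, without advancing time (a new reading comes with each control period).
- bot.camera(name): name is "scene" or "top" or "wrist"; returns a dict with "image" (480x640x3 uint8, red, green, blue), "camera_matrix" (3x3 intrinsics, pixels), "R" (3x3) and "t" (3): a world point X has camera coordinates R X + t. Camera axes: x right, y down, z forward; pixel columns grow to the right and rows downward; lengths in m; the calibration is good to about 2 mm. The wrist camera is an equidistant fisheye: a pixel r from the principal point sees the ray r / f radians off the axis. A picture is of the moment at which its call begins. There is no depth.
- bot.job_done(): hands the job in, once; it reports no verdict.
Trained networks look in a picture, given as the dict that the camera call returned (one of the last four; its "shot" number tells which), for a name from the list of things; names that differ only in an ending like _2 or _b are one class to them, and where a whole thing is asked for, a point or a joint stands for the part that bears it (a point fixed in the world has none). Each returns a list of dicts, best first, with "p" (0 to 1); they miss things now and then, are a little off and sometimes report something else, mostly with a low value. They report only what shows in the picture. A call takes as long as a camera call. They do not tell look-alikes from the thing itself.
- bot.regions_of(picture, thing): "region" (480x640 bool, what is visible of it) and "box" ([centre column, centre row, width, height] in pixels, round what is visible of it).
The state is a dict: "time": time; "q": joint angles; "qd": joint speeds; "joint_efforts": joint torques, N m; "ee_pos": TCP position; "tcp_rot": TCP orientation; "wrist_force": force on the tool from outside, world axes, zero at the start; "torque": the same for the moment, N m; "opening": finger opening in m.
Only numpy, scipy, OpenCV 4.12 (cv2) and the standard library are available. Lean on these libraries where they do the work, as an engineer would, in place of code of your own. Each camera call takes 0.05 s, during which the arm holds its last target.

## Working session

There is one attempt and no reset: what is moved stays moved. The work goes in short steps, Python scripts to look and compute and a tool call to move; the robot and the scene stay as the last step left them, time stands still between calls to the robot, and variables do not carry over. Pictures are saved under pics/ and viewed, and the job is handed in when it is done.

Besides the shell and the picture viewer there is one more tool, called after ">>>" by a JSON object that holds its "op" and its "data". step_arm: Moves the arm, as the interface text tells. Its arguments: {"type":"object","properties":{"dr":{"type":"array"},"xyz":{"type":"array"},"gripper":{"type":"array"},"squeeze":{"type":"number"}},"required":["dr","xyz","gripper"]}

```bash
mkdir -p pics; python3 - <<'E'
from workcell import bot
import cv2, pickle
o=bot.get_obs(); print(o)
for n in ("scene","top","wrist"):
    c=bot.camera(n); cv2.imwrite(f"pics/{n}0.png",c["image"][:,:,::-1]); pickle.dump(c,open(f"{n}0.pkl","wb"))
    print(n,c["camera_matrix"].round(1).tolist(),c["R"].round(3).tolist(),c["t"].round(3).tolist(),c["shot"])
    for t in ("gauge","plunger","zero_slide","master","spacer","pad","eraser","sharpener","pin_cup"):
        print(t,[(round(r["p"],2),[round(float(v)) for v in r["box"]]) for r in bot.regions_of(c,t)])
E
```

```text
{'time': 0.0, 'q': array([6.42863476e+01, 5.01072581e+00, 1.00365713e+01, 9.51000070e+01,
       2.58767071e-04, 9.00007110e+01]), 'qd': array([-0.0252667 ,  0.02329078,  0.01770702, -0.07544084, -0.03802406,
       -0.05184542]), 'joint_efforts': array([ 6.71462954e-05, -5.20375943e+01,  4.64816666e+01,  1.59639685e-02,
        1.21993157e-04, -1.16045865e-05]), 'ee_pos': array([0.2385338 , 0.49533751, 0.23060563]), 'tcp_rot': array([-1.79925839e+02, -2.57846533e-04,  1.54285636e+02]), 'wrist_force': array([ 0.14777611,  0.21292761, -0.26238667]), 'torque': array([ 0.00350029, -0.06515971, -0.00166697]), 'opening': 0.08529095908021636}
scene [[529.2, 0.0, 314.4], [0.0, 529.2, 250.3], [0.0, 0.0, 1.0]] [[0.826, -0.563, -0.009], [-0.346, -0.495, -0.797], [0.444, 0.662, -0.604]] [-0.539, 0.212, 0.789] 1
gauge [(0.77, [266, 246, 100, 91])]
plunger []
zero_slide [(0.79, [244, 217, 23, 34])]
master [(0.74, [275, 249, 12, 32])]
spacer [(0.97, [364, 355, 28, 68]), (0.86, [307, 355, 22, 45]), (0.73, [248, 349, 24, 64])]
pad [(0.92, [465, 309, 44, 30]), (0.88, [459, 362, 63, 50]), (0.79, [385,
[... 483 characters left out ...]
249, 13, 10])]
spacer [(0.62, [424, 267, 29, 17]), (0.57, [398, 289, 13, 14]), (0.56, [373, 323, 21, 20])]
pad [(0.88, [388, 214, 46, 46]), (0.82, [447, 203, 42, 41]), (0.62, [411, 160, 26, 27]), (0.4, [263, 251, 105, 51])]
eraser [(0.56, [299, 181, 19, 18])]
sharpener [(0.6, [298, 324, 12, 10]), (0.17, [398, 291, 14, 11])]
pin_cup [(0.65, [248, 174, 23, 26]), (0.26, [264, 245, 33, 18])]
wrist [[371.6, 0.0, 318.8], [0.0, 371.6, 235.3], [0.0, 0.0, 1.0]] [[0.433, 0.901, -0.0], [0.867, -0.417, 0.275], [0.248, -0.119, -0.961]] [-0.55, -0.037, 0.377] 3
gauge [(0.62, [120, 472, 39, 16])]
plunger []
zero_slide []
master []
spacer [(0.41, [120, 471, 38, 17])]
pad []
eraser []
sharpener []
pin_cup []
```

```bash
python3 - <<'E'
import cv2
s=cv2.imread("pics/scene0.png"); t=cv2.imread("pics/top0.png")
cv2.imwrite("pics/sc.png",cv2.resize(s[170:420,170:520],(800,571),interpolation=cv2.INTER_CUBIC))
cv2.imwrite("pics/tc.png",cv2.resize(t[130:355,190:490],(800,600),interpolation=cv2.INTER_CUBIC))
E
```

```text
(no output)
```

View pics/sc.png

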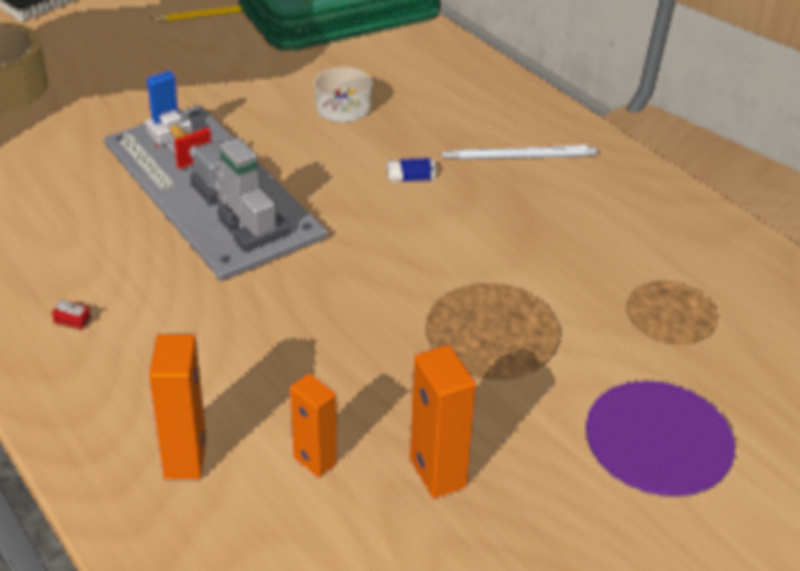

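View pics/tc.png

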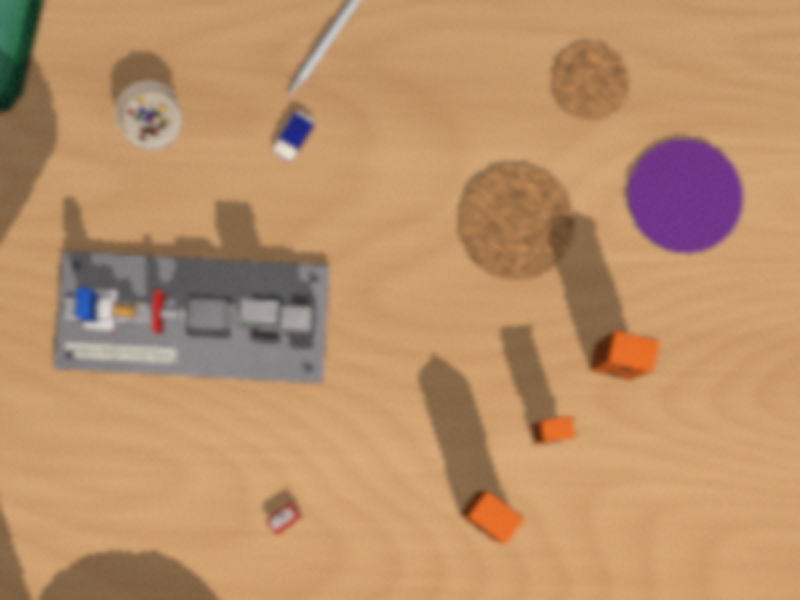

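View pics/wrist0.png

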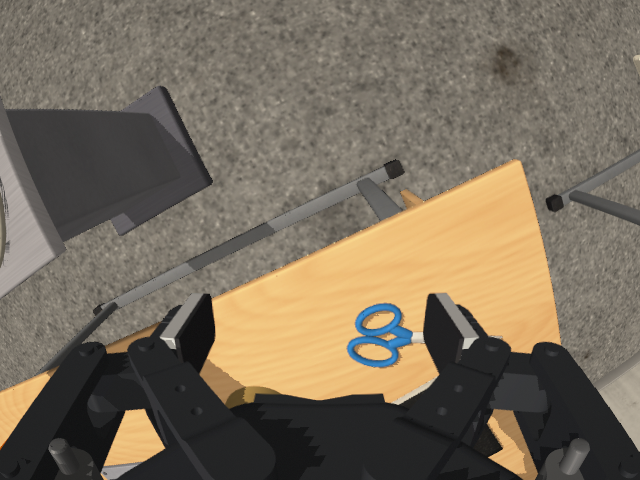

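The middle spacer at scene (307,355) and top (398,289) is the smallest of the three. The larger brown cork disc at scene (385,316) and top (388,214) is the pad; the small brown disc and the purple one are not. I'll measure these now.

```bash
cat > h.py <<'E'
import numpy as np, cv2, pickle
from scipy.spatial.transform import Rotation as Ro
def pix2world(c,uv,z):
    K=c["camera_matrix"];R=np.array(c["R"]);t=np.array(c["t"])
    uv=np.atleast_2d(uv).astype(float)
    x=(uv[:,0]-K[0,2])/K[0,0]; y=(uv[:,1]-K[1,2])/K[1,1]
    if c.get("fish"):
        r=np.hypot(x,y); d=np.stack([x/np.maximum(r,1e-9)*np.sin(r),y/np.maximum(r,1e-9)*np.sin(r),np.cos(r)],1)
    else: d=np.stack([x,y,np.ones_like(x)],1)
    d=d@R; C=-R.T@t
    return C+d*((z-C[2])/d[:,2])[:,None]
def proj(c,X):
    K=c["camera_matrix"];R=np.array(c["R"]);t=np.array(c["t"])
    p=np.atleast_2d(X)@R.T+t
    if c.get("fish"):
        rr=np.hypot(p[:,0],p[:,1]); th=np.arctan2(rr,p[:,2]); s=th/np.maximum(rr,1e-9)
        x=p[:,0]*s;y=p[:,1]*s
    else: x=p[:,0]/p[:,2];y=p[:,1]/p[:,2]
    return np.stack([x*K[0,0]+K[0,2],y*K[1,1]+K[1,2]],1)
def shot(name,fn):
    from workcell import bot
    c=bot.camera(name); c["fish"]=name=="wrist"
    cv2.imwrite(fn,c["image"][:,:,::-1]); return c
E
python3 - <<'E'
from h import *
T=pickle.load(open("top0.pkl","rb"));S=pickle.load(open("scene0.pkl","rb"))
for n,c in(("T",T),("S",S)):
    hsv=cv2.cvtColor(c["image"],cv2.COLOR_RGB2HSV)
    b=[(388,214,46,46)] if n=="T" else [(385,316,57,47)]
    print(n,"pad",pix2world(c,[b[0][:2]],0.005).round(3))
    g=(hsv[:,:,1]<70).astype(np.uint8)
    box=(205,215,110,65) if n=="T" else (205,190,120,110)
    x,y,w,h=box; m=np.zeros_like(g); m[y:y+h,x:x+w]=g[y:y+h,x:x+w]
    m=cv2.morphologyEx(m,cv2.MORPH_CLOSE,np.ones((5,5)))
    cs=max(cv2.findContours(m,0,2)[0],key=cv2.contourArea)
    if n=="T":
        W=pix2world(c,cs[:,0,:],0.012)[:,:2]
        r=cv2.minAreaRect((W*1000).astype(np.float32)); print(r, cv2.boxPoints(r).round(0).tolist())
    # orange
    o=((hsv[:,:,0]<12)&(hsv[:,:,1]>200)&(hsv[:,:,2]>80)).astype(np.uint8)
    nn,l,st,ce=cv2.connectedComponentsWithStats(o)
    for i in range(1,nn):
        if st[i,4]>60: print(st[i],ce[i])
print(pix2world(T,[(398,289)],0.07),pix2world(T,[(299,181),(248,174),(298,324),(287,249),(230,245)],0.02).round(3))
print(pix2world(S,[(309,376)],0.0))
t=T["image"][270:310,375:425,::-1]; s=S["image"][325:390,280:340,::-1]
cv2.imwrite("pics/sp.png",np.hstack([cv2.resize(t,(400,320)),cv2.resize(s,(300,320))]))
E
```

```text
T pad [[ 0.631 -0.249  0.005]]
((545.73046875, 35.04893493652344), (225.45074462890625, 100.36286926269531), 88.0771255493164) [[492.0, -76.0], [592.0, -79.0], [600.0, 146.0], [499.0, 149.0]]
[413 255  23  16 246] [424.21544715 262.45121951]
[391 288  13   7  73] [397.19178082 290.69863014]
[365 315  19  17 190] [374.21578947 323.10526316]
S pad [[ 0.63  -0.247  0.005]]
[247 227  14  16 103] [252.2815534  233.11650485]
[[ 0.45844132 -0.26387833  0.07      ]] [[ 0.7   -0.045  0.02 ]
 [ 0.713  0.071  0.02 ]
 [ 0.379 -0.051  0.02 ]
 [ 0.544 -0.022  0.02 ]
 [ 0.55   0.105  0.02 ]]
[[ 0.45362514 -0.2766401   0.        ]]
```

View pics/sp.png

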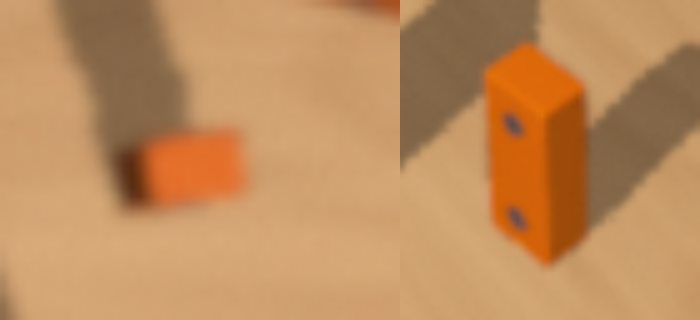

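View pics/scene0.png

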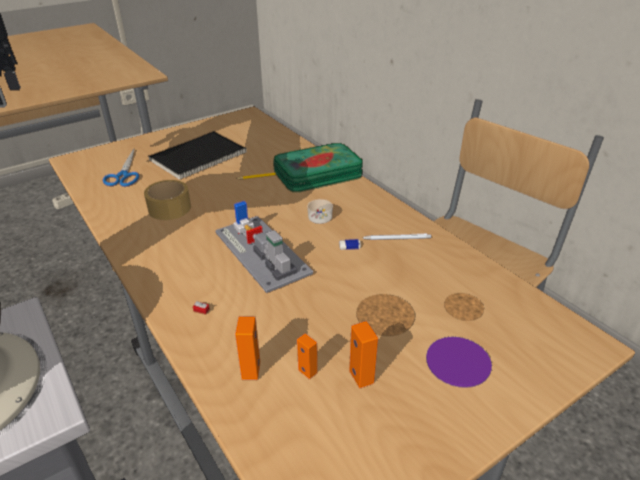

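```bash
cat >> h.py <<'E'
def mv(target,yaw,cmdpos=None):
    """print shift in tool units and dr for going to target/yaw (tool down)"""
    from workcell import bot
    o=bot.get_obs(); p=o["ee_pos"] if cmdpos is None else np.array(cmdpos)
    R=Ro.from_euler("xyz",o["tcp_rot"],degrees=True)
    dx=R.inv().apply(np.array(target)-p)/0.04
    Rt=Ro.from_euler("xyz",[180,0,yaw],degrees=True)
    print("t",round(o["time"],2),"pos",o["ee_pos"].round(4),"rot",o["tcp_rot"].round(2),"F",o["wrist_force"].round(1),"open",round(o["opening"],4))
    print("xyz",dx.round(3).tolist(),"dr",(R.inv()*Rt).as_rotvec().round(4).tolist())
E
python3 -c "
from h import *
mv([.547,.09,.25],88.08)"
```

```text
t 1.5 pos [0.2386 0.4955 0.2313] rot [-180.      0.    154.29] F [0.3 0.2 0.1] open 0.0856
xyz [-11.344, -5.789, -0.468] dr [-0.0, 0.0, 1.1555]
```

>>> {"op": "step_arm", "data": {"dr": [[0, 0, 0.14], [0, 0, 0.28], [0, 0, 0.42], [0, 0, 0.56], [0, 0, 0.7], [0, 0, 0.84], [0, 0, 0.98], [0, 0, 1.12]], "xyz": [[-1.05, -0.53, -0.04], [-2.1, -1.06, -0.08], [-3.15, -1.6, -0.12], [-4.2, -2.13, -0.16], [-5.25, -2.66, -0.2], [-6.3, -3.2, -0.25], [-7.35, -3.73, -0.3], [-8.4, -4.26, -0.35]], "gripper": [1, 1, 1, 1, 1, 1, 1, 1]}}

```text
time: 2.3
ee_pos: [0.4683, 0.1944, 0.2456]
tcp_rot: [180.0, -0.0, 89.8]
wrist_force: [0.7, 0.5, -0.1]
opening: 0.0852
```

```bash
python3 -c "
from h import *
mv([.547,.09,.25],88.08)"
```

```text
t 2.3 pos [0.4683 0.1944 0.2456] rot [ 1.7997e+02 -2.0000e-02  8.9780e+01] F [ 0.7  0.5 -0.1] open 0.0852
xyz [-2.603, 1.978, -0.109] dr [0.0006, -0.0003, 0.0297]
```

>>> {"op": "step_arm", "data": {"dr": [[0, 0, 0.01], [0, 0, 0.02], [0, 0, 0.03], [0, 0, 0.03], [0, 0, 0.03], [0, 0, 0.03], [0, 0, 0.03], [0, 0, 0.03]], "xyz": [[-0.7, 0.5, -0.03], [-1.4, 1.05, -0.06], [-2.1, 1.6, -0.09], [-2.6, 1.97, -0.11], [-2.6, 1.97, -0.11], [-2.6, 1.97, -0.11], [-2.6, 1.97, -0.11], [-2.6, 1.97, -0.11]], "gripper": [1, 1, 1, 1, 1, 1, 1, 1]}}

```text
time: 3.1
ee_pos: [0.546, 0.0933, 0.2499]
tcp_rot: [180.0, -0.0, 88.5]
wrist_force: [-0.0, 0.0, 0.3]
opening: 0.0854
```

```bash
python3 - <<'E'
from h import *
mv([.547,.09,.25],88.08)
c=shot("wrist","pics/w1.png"); pickle.dump(c,open("w1.pkl","wb"))
print((-c["R"].T@c["t"]).round(4))
E
```

```text
t 3.1 pos [0.546  0.0933 0.2499] rot [ 1.7998e+02 -1.0000e-02  8.8470e+01] F [-0.   0.   0.3] open 0.0854
xyz [-0.081, 0.028, -0.002] dr [0.0003, -0.0002, 0.0068]
[0.5491 0.1626 0.3915]
```

View pics/w1.png

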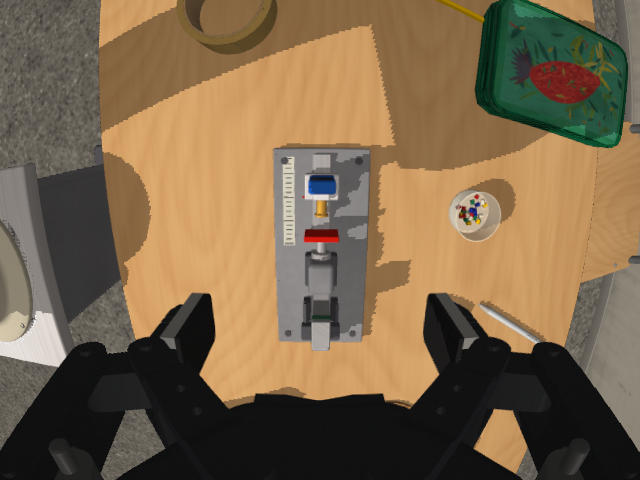

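```bash
python3 - <<'E'
from h import *
c=pickle.load(open("w1.pkl","rb"))
im=c["image"][:,:,::-1]
cv2.imwrite("pics/w1c.png",cv2.resize(im[140:360,260:385],(455,800),interpolation=cv2.INTER_CUBIC)[:600])
cv2.imwrite("pics/w1d.png",cv2.resize(im[170:255,290:355],(455,595),interpolation=cv2.INTER_CUBIC))
hsv=cv2.cvtColor(c["image"],cv2.COLOR_RGB2HSV)
u=cv2.undistortPoints  # noqa
g=(hsv[:,:,1]<60).astype(np.uint8); m=np.zeros_like(g); m[140:350,262:380]=g[140:350,262:380]
m=cv2.morphologyEx(m,cv2.MORPH_CLOSE,np.ones((5,5))); m=cv2.morphologyEx(m,cv2.MORPH_OPEN,np.ones((5,5)))
ct=max(cv2.findContours(m,0,2)[0],key=cv2.contourArea)[:,0]
W=pix2world(c,ct,0.012)[:,:2]*1000
W=W[W[:,1]>-70]
r=cv2.minAreaRect(W.astype(np.float32)); print(r)
# edges: long sides
ye=W[:,1]
for lo in(True,False):
    s=W[(W[:,1]>-50)&(W[:,1]<135)]
    mid=np.median(W[:,0])
    s=s[(s[:,0]<545)==lo]
    p=np.polyfit(s[:,1],s[:,0],1); 
    for _ in range(4):
        e=s[:,0]-np.polyval(p,s[:,1]); k=abs(e)<1.5; p=np.polyfit(s[k,1],s[k,0],1)
    print(lo,p,np.degrees(np.arctan(p[0])),k.sum())
s=W[(W[:,1]>135)];print("end y",np.median(s[abs(s[:,0]-548)<35,1]))
E
```

```text
((547.7496337890625, 42.63147735595703), (207.5991973876953, 98.92843627929688), 88.12114715576172)
True [2.98191352e-02 4.97584990e+02] 1.7080044727562866 8
False [3.31822732e-02 5.95210848e+02] 1.9005068852427645 14
end y nan
  return _methods._mean(a, axis=axis, dtype=dtype,
  ret = ret.dtype.type(ret / rcount)
```

View pics/w1c.png

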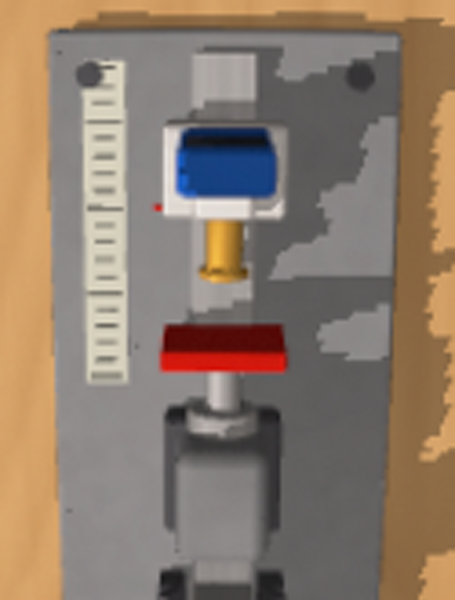

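View pics/w1d.png

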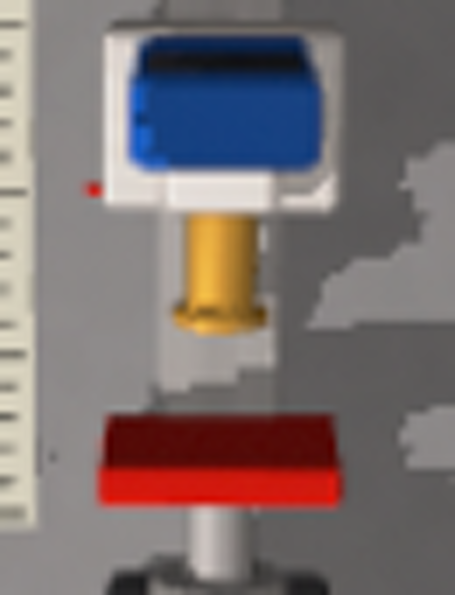

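```bash
python3 - <<'E'
from h import *
c=pickle.load(open("w1.pkl","rb"))
for n,u,v,z in(("flag top rear",220,467,.046),("flag bottom rear",220,413,.015),("bumper end",220,330,.036),("tab front",228,166,.076),("tab rear",228,72,.076),("tabL",133,130,.076),("tabR",320,130,.076),("flagL",100,467,.046),("flagR",342,467,.046)):
    print(n,pix2world(c,[(290+u/7-.5+.07,170+v/7-.43)],z).round(4)[0])
k=455/125
for n,u,v in(("TL",50,31),("TR",399,34),("L600",62,598),("R600",378,598)):
    print(n,pix2world(c,[(260+u/k,140+v/k)],.012).round(4)[0])
S=pickle.load(open("w1.pkl","rb"))
E
```

```text
flag top rear [0.5484 0.0626 0.046 ]
flag bottom rear [0.5486 0.062  0.015 ]
bumper end [0.5489 0.0797 0.036 ]
tab front [0.5504 0.1097 0.076 ]
tab rear [0.5507 0.1213 0.076 ]
tabL [0.5389 0.1145 0.076 ]
tabR [0.5618 0.1139 0.076 ]
flagL [0.5318 0.063  0.046 ]
flagR [0.5653 0.0622 0.046 ]
TL [0.5026 0.147  0.012 ]
TR [0.6002 0.1437 0.012 ]
L600 [ 0.4963 -0.0267  0.012 ]
R600 [ 0.5953 -0.0293  0.012 ]
```

Wrist view: flag rear edge is at (321,237), bumper end at (321,217) and blue tab at (322,187), so the gap is about 17 mm. The tab centre is at about (0.5505, 0.1155). I'll close the fingers and go down behind the tab.

>>> {"op": "step_arm", "data": {"dr": [[0, 0, 0.005], [0, 0, 0.005], [0, 0, 0.005], [0, 0, 0.005], [0, 0, 0.005], [0, 0, 0.005], [0, 0, 0.005], [0, 0, 0.005]], "xyz": [[0.8, 0.11, 0.5], [1.5, 0.11, 1.3], [1.5, 0.11, 2.3], [1.5, 0.11, 3.3], [1.5, 0.11, 4.2], [1.5, 0.11, 4.8], [1.5, 0.11, 4.95], [1.5, 0.11, 4.95]], "gripper": [0, 0, 0, 0, 0, 0, 0, 0], "squeeze": 30}}

```text
time: 3.95
ee_pos: [0.552, 0.1525, 0.0515]
tcp_rot: [-179.9, 0.0, 88.1]
wrist_force: [0.3, -0.5, 1.0]
opening: 0.0002
```

```bash
python3 - <<'E'
from h import *
mv([.5505,.137,.05],88.08)
c=shot("wrist","pics/w2.png"); pickle.dump(c,open("w2.pkl","wb"))
cv2.imwrite("pics/w2c.png",cv2.resize(c["image"][200:440,200:440,::-1],(600,600)))
E
```

```text
t 3.95 pos [0.552  0.1525 0.0515] rot [-1.7995e+02  2.0000e-02  8.8150e+01] F [ 0.3 -0.5  1. ] open 0.0002
xyz [-0.389, -0.024, 0.038] dr [-0.001, 0.0003, 0.0011]
```

View pics/w2.png

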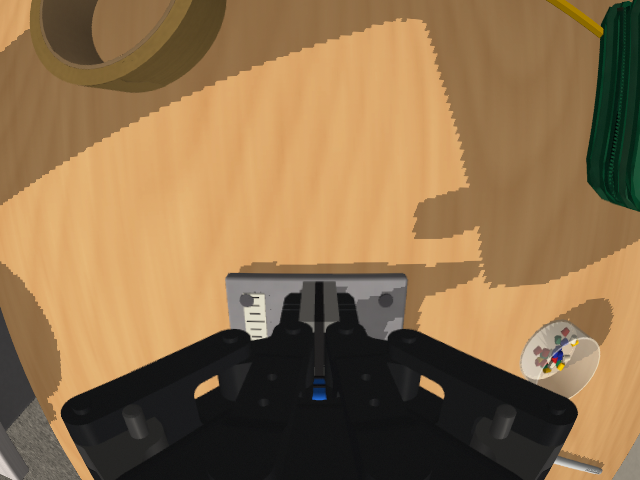

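>>> {"op": "step_arm", "data": {"dr": [[0, 0, 0], [0, 0, 0], [0, 0, 0], [0, 0, 0], [0, 0, 0], [0, 0, 0], [0, 0, 0], [0, 0, 0]], "xyz": [[-0.06, -0.02, 0.03], [-0.12, -0.03, 0.03], [-0.18, -0.03, 0.03], [-0.24, -0.03, 0.03], [-0.3, -0.03, 0.03], [-0.36, -0.03, 0.03], [-0.42, -0.03, 0.03], [-0.46, -0.03, 0.03]], "gripper": [0, 0, 0, 0, 0, 0, 0, 0]}}

```text
time: 4.8
ee_pos: [0.5507, 0.1336, 0.0505]
tcp_rot: [-180.0, 0.0, 88.1]
wrist_force: [-0.6, 0.2, 0.2]
opening: -0.0001
```

>>> {"op": "step_arm", "data": {"dr": [[0, 0, 0], [0, 0, 0], [0, 0, 0], [0, 0, 0], [0, 0, 0], [0, 0, 0], [0, 0, 0], [0, 0, 0]], "xyz": [[-0.04, 0, 0], [-0.08, 0, 0], [-0.12, 0, 0], [-0.16, 0, 0], [-0.2, 0, 0], [-0.22, 0, 0], [-0.24, 0, 0], [-0.25, 0, 0]], "gripper": [0, 0, 0, 0, 0, 0, 0, 0]}}

```text
time: 5.6
ee_pos: [0.5504, 0.1238, 0.0505]
tcp_rot: [-180.0, -0.0, 88.1]
wrist_force: [0.5, 2.9, -0.1]
opening: 0.0
```

>>> {"op": "step_arm", "data": {"dr": [[0, 0, 0], [0, 0, 0], [0, 0, 0], [0, 0, 0], [0, 0, 0], [0, 0, 0], [0, 0, 0], [0, 0, 0]], "xyz": [[-0.015, 0, 0], [-0.03, 0, 0], [-0.045, 0, 0], [-0.06, 0, 0], [-0.075, 0, 0], [-0.09, 0, 0], [-0.1, 0, 0], [-0.1, 0, 0]], "gripper": [0, 0, 0, 0, 0, 0, 0, 0]}}

```text
time: 6.4
ee_pos: [0.5502, 0.1198, 0.0505]
tcp_rot: [-180.0, 0.0, 88.1]
wrist_force: [0.8, 1.5, 0.0]
opening: 0.0001
```

```bash
python3 - <<'E'
from h import *
mv([.5505,.137,.05],88.08)
c=shot("scene","pics/s2.png"); d=shot("top","pics/t2.png")
cv2.imwrite("pics/st2.png",np.hstack([cv2.resize(c["image"][190:280,210:300,::-1],(400,400),interpolation=2),cv2.resize(d["image"][225:275,205:255,::-1],(400,400),interpolation=2)]))
E
```

```text
t 6.4 pos [0.5502 0.1198 0.0505] rot [-1.80e+02  1.00e-02  8.81e+01] F [0.8 1.5 0. ] open 0.0001
xyz [0.431, -0.008, 0.012] dr [-0.0, 0.0001, 0.0004]
```

View pics/st2.png

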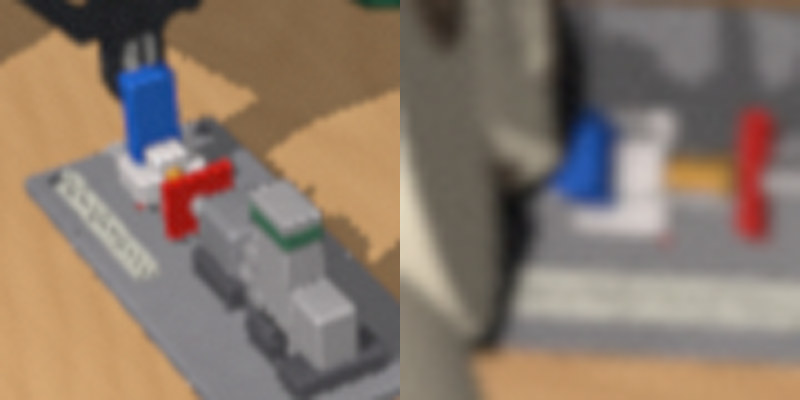

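The top view shows the bumper end at crop (735,175), almost touching the flag at (738,175). I'll creep from here.

>>> {"op": "step_arm", "data": {"dr": [[0, 0, 0], [0, 0, 0], [0, 0, 0], [0, 0, 0], [0, 0, 0], [0, 0, 0], [0, 0, 0], [0, 0, 0]], "xyz": [[-0.004, 0, 0], [-0.008, 0, 0], [-0.012, 0, 0], [-0.016, 0, 0], [-0.02, 0, 0], [-0.024, 0, 0], [-0.028, 0, 0], [-0.028, 0, 0]], "gripper": [0, 0, 0, 0, 0, 0, 0, 0]}}

```text
time: 7.3
ee_pos: [0.5502, 0.1187, 0.0505]
tcp_rot: [-180.0, 0.0, 88.1]
wrist_force: [-0.6, 3.1, -1.2]
opening: -0.0002
```

>>> {"op": "step_arm", "data": {"dr": [[0, 0, 0], [0, 0, 0], [0, 0, 0], [0, 0, 0], [0, 0, 0], [0, 0, 0], [0, 0, 0], [0, 0, 0]], "xyz": [[-0.004, 0, 0], [-0.008, 0, 0], [-0.012, 0, 0], [-0.016, 0, 0], [-0.02, 0, 0], [-0.022, 0, 0], [-0.024, 0, 0], [-0.024, 0, 0]], "gripper": [0, 0, 0, 0, 0, 0, 0, 0]}}

```text
time: 8.1
ee_pos: [0.5502, 0.1178, 0.0505]
tcp_rot: [180.0, 0.0, 88.1]
wrist_force: [-0.2, 1.9, -0.6]
opening: -0.0001
```

>>> {"op": "step_arm", "data": {"dr": [[0, 0, 0], [0, 0, 0], [0, 0, 0], [0, 0, 0], [0, 0, 0], [0, 0, 0], [0, 0, 0], [0, 0, 0]], "xyz": [[-0.004, 0, 0], [-0.008, 0, 0], [-0.012, 0, 0], [-0.016, 0, 0], [-0.02, 0, 0], [-0.022, 0, 0], [-0.024, 0, 0], [-0.024, 0, 0]], "gripper": [0, 0, 0, 0, 0, 0, 0, 0]}}

```text
time: 8.9
ee_pos: [0.5501, 0.1168, 0.0505]
tcp_rot: [-180.0, 0.0, 88.1]
wrist_force: [-0.9, 2.8, -0.5]
opening: 0.0002
```

>>> {"op": "step_arm", "data": {"dr": [[0, 0, 0], [0, 0, 0], [0, 0, 0], [0, 0, 0], [0, 0, 0], [0, 0, 0], [0, 0, 0], [0, 0, 0]], "xyz": [[-0.004, 0, 0], [-0.008, 0, 0], [-0.012, 0, 0], [-0.016, 0, 0], [-0.02, 0, 0], [-0.022, 0, 0], [-0.024, 0, 0], [-0.024, 0, 0]], "gripper": [0, 0, 0, 0, 0, 0, 0, 0]}}

```text
time: 9.7
ee_pos: [0.5501, 0.1159, 0.0505]
tcp_rot: [-180.0, -0.0, 88.1]
wrist_force: [1.1, 3.1, -0.5]
opening: 0.0003
```

>>> {"op": "step_arm", "data": {"dr": [[0, 0, 0], [0, 0, 0], [0, 0, 0], [0, 0, 0], [0, 0, 0], [0, 0, 0], [0, 0, 0], [0, 0, 0]], "xyz": [[-0.003, 0, 0], [-0.006, 0, 0], [-0.009, 0, 0], [-0.012, 0, 0], [-0.015, 0, 0], [-0.017, 0, 0], [-0.017, 0, 0], [-0.017, 0, 0]], "gripper": [0, 0, 0, 0, 0, 0, 0, 0]}}

```text
time: 10.5
ee_pos: [0.5501, 0.1159, 0.0506]
tcp_rot: [180.0, -0.1, 88.1]
wrist_force: [0.5, 6.7, -1.9]
opening: 0.0001
```

Contact: position held at y=0.1159 while the force rose to 6.7 N. Pressing in slightly further.

>>> {"op": "step_arm", "data": {"dr": [[0, 0, 0], [0, 0, 0], [0, 0, 0], [0, 0, 0], [0, 0, 0], [0, 0, 0], [0, 0, 0], [0, 0, 0]], "xyz": [[-0.003, 0, 0], [-0.006, 0, 0], [-0.009, 0, 0], [-0.01, 0, 0], [-0.01, 0, 0], [-0.01, 0, 0], [-0.01, 0, 0], [-0.01, 0, 0]], "gripper": [0, 0, 0, 0, 0, 0, 0, 0]}}

```text
time: 11.3
ee_pos: [0.5501, 0.1158, 0.0505]
tcp_rot: [180.0, -0.1, 88.2]
wrist_force: [0.8, 8.1, -1.2]
opening: -0.0003
```

>>> {"op": "step_arm", "data": {"dr": [[0, 0, 0], [0, 0, 0], [0, 0, 0], [0, 0, 0], [0, 0, 0], [0, 0, 0], [0, 0, 0], [0, 0, 0]], "xyz": [[-0.006, 0, 0], [-0.012, 0, 0], [-0.015, 0, 0], [-0.015, 0, 0], [-0.015, 0, 0], [-0.015, 0, 0], [-0.015, 0, 0], [-0.015, 0, 0]], "gripper": [0, 0, 0, 0, 0, 0, 0, 0]}}

```text
time: 12.1
ee_pos: [0.5501, 0.1158, 0.0506]
tcp_rot: [180.0, -0.2, 88.2]
wrist_force: [-0.0, 12.0, -1.4]
opening: 0.0003
```

>>> {"op": "step_arm", "data": {"dr": [[0, 0, 0], [0, 0, 0], [0, 0, 0], [0, 0, 0], [0, 0, 0], [0, 0, 0], [0, 0, 0], [0, 0, 0]], "xyz": [[0, 0, 0], [0, 0, 0], [0, 0, 0], [0, 0, 0], [0, 0, 0], [0, 0, 0], [0, 0, 0], [0, 0, 0]], "gripper": [0, 0, 0, 0, 0, 0, 0, 0]}}

```text
time: 12.9
ee_pos: [0.5501, 0.1158, 0.0506]
tcp_rot: [180.0, -0.2, 88.2]
wrist_force: [0.5, 11.7, -1.9]
opening: -0.0003
```

>>> {"op": "step_arm", "data": {"dr": [[0, 0, 0], [0, 0, 0], [0, 0, 0], [0, 0, 0], [0, 0, 0], [0, 0, 0], [0, 0, 0], [0, 0, 0]], "xyz": [[0.06, 0, 0], [0.2, 0, 0], [0.6, 0, 0], [0.6, 0, -0.9], [0.6, 0, -1.8], [0.2, 0, -2.25], [-0.7, 0, -2.25], [-1.7, 0, -2.25]], "gripper": [0, 0, 0, 0, 0, 1, 1, 1]}}

```text
time: 13.7
ee_pos: [0.5483, 0.0467, 0.1414]
tcp_rot: [179.9, 0.0, 88.2]
wrist_force: [0.5, -0.2, 1.1]
opening: 0.0434
```

```bash
python3 - <<'E'
from h import *
mv([.5455,-.0265,.14],88.08)
E
```

```text
t 13.7 pos [0.5483 0.0467 0.1414] rot [1.799e+02 1.000e-02 8.823e+01] F [ 0.5 -0.2  1.1] open 0.0434
xyz [-1.831, -0.014, 0.035] dr [0.0017, 0.0002, 0.0027]
```

>>> {"op": "step_arm", "data": {"dr": [[0, 0, 0], [0, 0, 0], [0, 0, 0], [0, 0, 0], [0, 0, 0], [0, 0, 0], [0, 0, 0], [0, 0, 0]], "xyz": [[-0.8, 0, 0], [-1.5, 0, 0], [-1.83, 0, 0.03], [-1.83, 0, 0.03], [-1.83, 0, 0.03], [-1.83, 0, 0.03], [-1.83, 0, 0.03], [-1.83, 0, 0.03]], "gripper": [0.7, 0.7, 0.7, 0.7, 0.7, 0.7, 0.7, 0.7]}}

```text
time: 14.5
ee_pos: [0.5455, -0.0262, 0.1393]
tcp_rot: [180.0, -0.0, 88.2]
wrist_force: [0.1, 0.3, -0.5]
opening: 0.0599
```

```bash
python3 - <<'E'
from h import *
mv([.5455,-.0265,.055],88.08)
c=shot("wrist","pics/w3.png"); pickle.dump(c,open("w3.pkl","wb"))
cv2.imwrite("pics/w3c.png",cv2.resize(c["image"][130:430,170:470,::-1],(600,600),interpolation=2))
E
```

```text
t 14.5 pos [ 0.5455 -0.0262  0.1393] rot [180.    -0.    88.17] F [ 0.1  0.3 -0.5] open 0.0599
xyz [-0.008, 0.001, 2.107] dr [0.0, -0.0, 0.0015]
```

View pics/w3c.png

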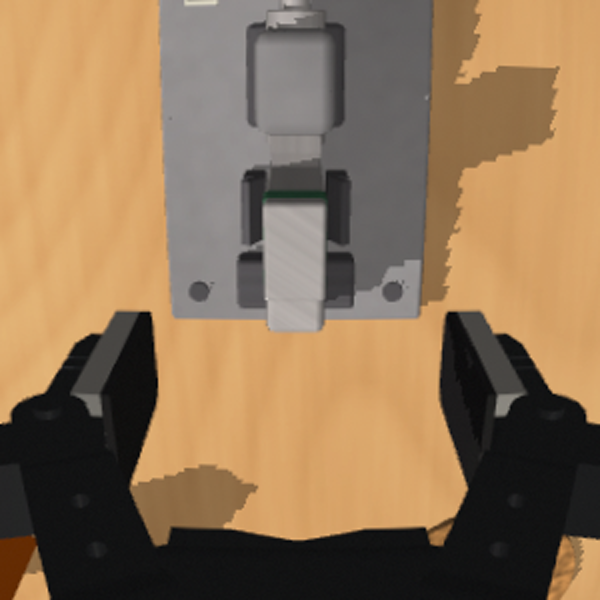

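```bash
python3 - <<'E'
from h import *
c=pickle.load(open("w3.pkl","rb"))
P=[("mTL",263,199,.082),("mTR",328,199,.082),("mBL",266,300,.082),("mBR",327,300,.082),("anBL",270,331,.05),("anBR",324,331,.05),("wallL o",242,243,.033),("wallR o",350,243,.033),("brL",256,132,.052),("brR",336,132,.052)]
for n,u,v,z in P: print(n,pix2world(c,[(170+u/2-.25,130+v/2-.25)],z)[0].round(4))
# gauge corners
for n,u,v in(("BL",174,320),("BR",419,319)): print(n,pix2world(c,[(170+u/2-.25,130+v/2-.25)],.012)[0].round(4))
E
```

```text
mTL [ 0.5374 -0.01    0.082 ]
mTR [ 0.5554 -0.0106  0.082 ]
mBL [ 0.5369 -0.0403  0.082 ]
mBR [ 0.5546 -0.0408  0.082 ]
anBL [ 0.5358 -0.0653  0.05  ]
anBR [ 0.5542 -0.0659  0.05  ]
wallL o [ 0.5265 -0.0389  0.033 ]
wallR o [ 0.5645 -0.0401  0.033 ]
brL [0.5344 0.0037 0.052 ]
brR [0.5594 0.0029 0.052 ]
BL [ 0.4954 -0.0775  0.012 ]
BR [ 0.5932 -0.0801  0.012 ]
```

>>> {"op": "step_arm", "data": {"dr": [[0, 0, 0], [0, 0, 0], [0, 0, 0], [0, 0, 0], [0, 0, 0], [0, 0, 0], [0, 0, 0], [0, 0, 0]], "xyz": [[0.02, 0.01, 0.9], [0.02, 0.01, 1.7], [0.02, 0.01, 2.2], [0.02, 0.01, 2.35], [0.02, 0.01, 2.35], [0.02, 0.01, 2.35], [0.02, 0.01, 2.35], [0.02, 0.01, 2.35]], "gripper": [0.7, 0.7, 0.7, 0.5, 0, 0, 0, 0], "squeeze": 50}}

```text
time: 15.35
ee_pos: [0.546, -0.026, 0.0466]
tcp_rot: [180.0, -0.0, 88.1]
wrist_force: [-5.8, 0.9, 6.3]
opening: 0.0174
```

>>> {"op": "step_arm", "data": {"dr": [[0, 0, 0], [0, 0, 0], [0, 0, 0], [0, 0, 0], [0, 0, 0], [0, 0, 0], [0, 0, 0], [0, 0, 0]], "xyz": [[0, 0, 0], [0, 0, -0.1], [0, 0, -0.25], [0, 0, -0.5], [0, 0, -0.8], [0, 0, -1.1], [0, 0, -1.5], [0, 0, -1.8]], "gripper": [0, 0, 0, 0, 0, 0, 0, 0]}}

```text
time: 16.15
ee_pos: [0.5471, -0.0263, 0.1208]
tcp_rot: [179.7, 0.0, 88.1]
wrist_force: [0.2, -0.4, -2.6]
opening: 0.018
```

```bash
python3 - <<'E'
from h import *
mv([.6305,-.248,.118],88.08)
c=shot("scene","pics/s3.png")
cv2.imwrite("pics/s3c.png",cv2.resize(c["image"][150:300,190:390,::-1],(800,600),interpolation=2))
T=pickle.load(open("top0.pkl","rb"));S=pickle.load(open("scene0.pkl","rb"))
print(pix2world(T,[(424,262)],0.1))
E
```

```text
t 16.15 pos [ 0.5471 -0.0263  0.1208] rot [1.7974e+02 2.0000e-02 8.8100e+01] F [ 0.2 -0.4 -2.6] open 0.018
xyz [-5.47, 2.267, 0.083] dr [0.0045, 0.0003, 0.0004]
[[ 0.5145615  -0.31390616  0.1       ]]
```

View pics/s3c.png

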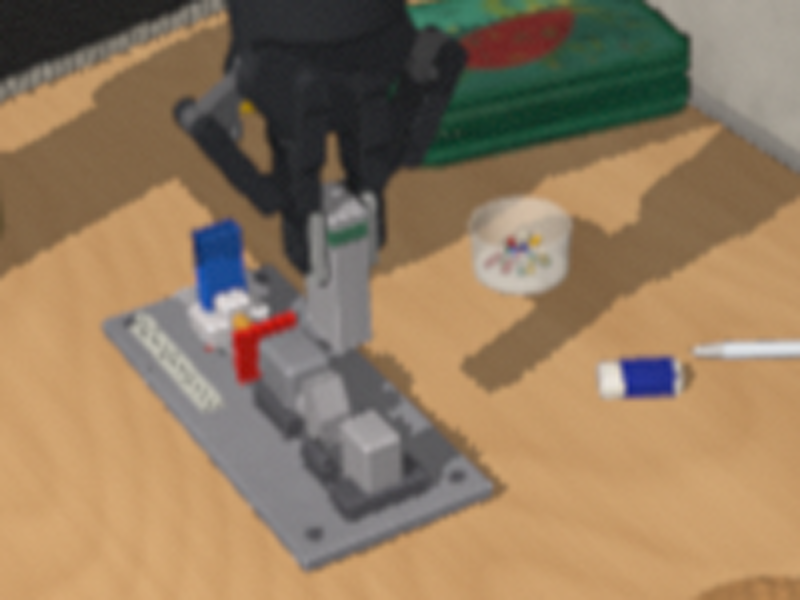

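>>> {"op": "step_arm", "data": {"dr": [[0, 0, 0], [0, 0, 0], [0, 0, 0], [0, 0, 0], [0, 0, 0], [0, 0, 0], [0, 0, 0], [0, 0, 0]], "xyz": [[-0.4, 0.17, 0], [-1.3, 0.54, 0], [-2.3, 0.95, 0], [-3.3, 1.37, 0], [-4.3, 1.78, 0], [-5.1, 2.11, 0.2], [-5.47, 2.27, 0.8], [-5.47, 2.27, 1.5]], "gripper": [0, 0, 0, 0, 0, 0, 0, 0]}}

```text
time: 17.0
ee_pos: [0.6302, -0.2516, 0.0566]
tcp_rot: [179.9, 0.1, 87.9]
wrist_force: [-0.6, 0.3, -2.1]
opening: 0.0178
```

```bash
python3 - <<'E'
from h import *
c=shot("wrist","pics/w4.png"); pickle.dump(c,open("w4.pkl","wb"))
mv([.6305,-.248,.0395],88.08)
d=shot("scene","pics/s4.png")
cv2.imwrite("pics/s4c.png",np.hstack([cv2.resize(c["image"][:,:,::-1],(400,300)),cv2.resize(d["image"][210:390,290:530,::-1],(400,300),interpolation=2)]))
E
```

```text
t 17.05 pos [ 0.6276 -0.2495  0.0504] rot [-1.7967e+02 -1.0000e-01  8.7990e+01] F [-0.7  0.1 -7.4] open 0.0172
xyz [0.041, 0.073, 0.272] dr [-0.0057, -0.0017, -0.0016]
```

View pics/s4c.png

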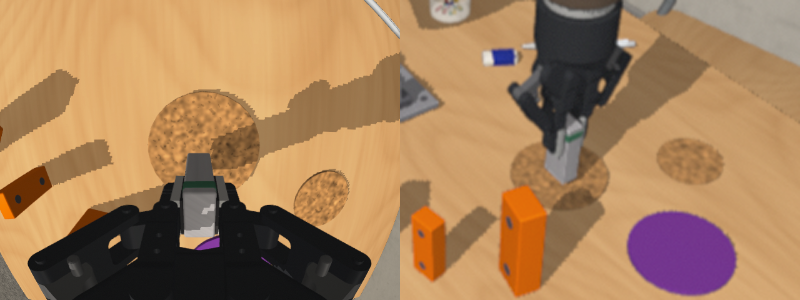

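```bash
python3 - <<'E'
from h import *
c=pickle.load(open("w4.pkl","rb"))
P=np.array([(205,90),(148,142),(260,142),(162,110),(247,108),(158,172)])*1.6
W=pix2world(c,P,.005)[:,:2]; print(W.round(4))
A=np.c_[2*W,np.ones(len(W))]; s=np.linalg.lstsq(A,(W**2).sum(1),rcond=None)[0]; print(s[:2],np.sqrt(s[2]+s[0]**2+s[1]**2))
print(proj(c,[[.6305,-.248,.005]]))
from workcell import bot
o=bot.get_obs(); print(o["time"],o["ee_pos"])
E
```

```text
[[ 0.6385 -0.189 ]
 [ 0.5874 -0.2315]
 [ 0.6856 -0.235 ]
 [ 0.6019 -0.2042]
 [ 0.6735 -0.2049]
 [ 0.5939 -0.2599]]
[ 0.63687047 -0.23767105] 0.048901136807210525
[[316.67162104 253.3713471 ]]
17.1 [ 0.62702792 -0.24850656  0.05214439]
```

>>> {"op": "step_arm", "data": {"dr": [[0, 0, 0], [0, 0, 0], [0, 0, 0], [0, 0, 0], [0, 0, 0], [0, 0, 0], [0, 0, 0], [0, 0, 0]], "xyz": [[0.1, 0.04, 0], [0.1, 0.04, 0], [0.1, 0.04, 0.1], [0.1, 0.04, 0.2], [0.1, 0.04, 0.25], [0.1, 0.04, 0.25], [0.1, 0.04, 0.25], [0.1, 0.04, 0.25]], "gripper": [0, 0, 0, 0, 0, 0, 0, 0]}}

```text
time: 17.9
ee_pos: [0.6311, -0.2439, 0.0474]
tcp_rot: [180.0, 0.0, 88.1]
wrist_force: [0.3, -0.1, -1.5]
opening: 0.0171
```

```bash
python3 - <<'E'
from h import *
c=shot("wrist","pics/w5.png")
mv([.633,-.244,.0395],88.08)
P=[]
cv2.imwrite("pics/w5c.png",cv2.resize(c["image"][100:400,170:470,::-1],(600,600),interpolation=2)); pickle.dump(c,open("w5.pkl","wb"))
E
```

```text
t 17.95 pos [ 0.6311 -0.2439  0.0475] rot [179.99   0.    88.11] F [ 0.7 -1.  -2. ] open 0.0173
xyz [-0.0, 0.046, 0.199] dr [0.0002, 0.0001, 0.0005]
```

View pics/w5c.png

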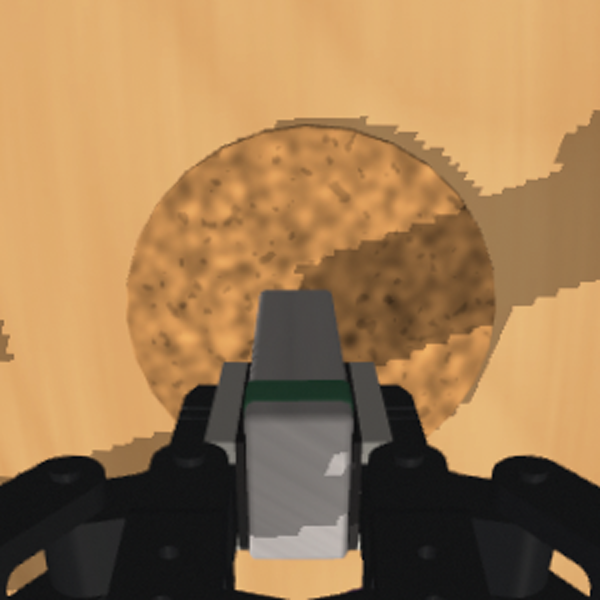

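```bash
python3 - <<'E'
from h import *
c=pickle.load(open("w5.pkl","rb"))
q=np.array([(310,125),(127,290),(495,300),(175,187),(440,182),(150,380),(478,380)])/2+[170-.25,100-.25]
W=pix2world(c,q,.005)[:,:2]
A=np.c_[2*W,np.ones(len(W))]; s=np.linalg.lstsq(A,(W**2).sum(1),rcond=None)[0]; print(s[:2],np.sqrt(s[2]+s[0]**2+s[1]**2))
E
```

```text
[ 0.63630749 -0.23962474] 0.049044133131293854
```

>>> {"op": "step_arm", "data": {"dr": [[0, 0, 0], [0, 0, 0], [0, 0, 0], [0, 0, 0], [0, 0, 0], [0, 0, 0], [0, 0, 0], [0, 0, 0]], "xyz": [[0.04, 0.05, 0], [0.075, 0.1, 0.03], [0.075, 0.1, 0.08], [0.075, 0.1, 0.12], [0.075, 0.1, 0.14], [0.075, 0.1, 0.16], [0.075, 0.1, 0.18], [0.075, 0.1, 0.18]], "gripper": [0, 0, 0, 0, 0, 0, 0, 0]}}

```text
time: 18.75
ee_pos: [0.6351, -0.241, 0.04]
tcp_rot: [-180.0, -0.0, 88.1]
wrist_force: [1.0, 0.3, -3.2]
opening: 0.0173
```

>>> {"op": "step_arm", "data": {"dr": [[0, 0, 0], [0, 0, 0], [0, 0, 0], [0, 0, 0], [0, 0, 0], [0, 0, 0], [0, 0, 0], [0, 0, 0]], "xyz": [[0, 0, 0.005], [0, 0, 0.01], [0, 0, 0.015], [0, 0, 0.02], [0, 0, 0.025], [0, 0, 0.03], [0, 0, 0.03], [0, 0, 0.03]], "gripper": [0, 0, 0, 0, 0, 0, 0, 0]}}

```text
time: 19.55
ee_pos: [0.6352, -0.241, 0.0396]
tcp_rot: [180.0, 0.0, 88.1]
wrist_force: [-2.6, 0.8, 5.3]
opening: 0.0174
```

>>> {"op": "step_arm", "data": {"dr": [[0, 0, 0], [0, 0, 0], [0, 0, 0], [0, 0, 0], [0, 0, 0], [0, 0, 0], [0, 0, 0], [0, 0, 0]], "xyz": [[0, 0, 0], [0, 0, 0], [0, 0, 0], [0, 0, -0.2], [0, 0, -0.9], [0, 0, -1.9], [0, 0, -2.9], [0, 0, -3.8]], "gripper": [0.6, 0.6, 0.6, 0.6, 0.6, 0.6, 0.6, 0.6]}}

```text
time: 20.35
ee_pos: [0.6351, -0.241, 0.1937]
tcp_rot: [179.9, 0.0, 88.1]
wrist_force: [1.1, -1.3, -0.2]
opening: 0.0508
```

```bash
python3 - <<'E'
from h import *
mv([.458,-.264,.19],88.08)
d=shot("scene","pics/s6.png"); t=shot("top","pics/t6.png")
cv2.imwrite("pics/s6c.png",np.hstack([cv2.resize(d["image"][210:390,290:530,::-1],(400,300),interpolation=2),cv2.resize(t["image"][150:330,330:510,::-1],(300,300))]))
for p in([(424,262)],[(374,323)]): print(pix2world(t,p,.1))
E
```

```text
t 20.35 pos [ 0.6351 -0.241   0.1937] rot [1.7992e+02 3.0000e-02 8.8110e+01] F [ 1.1 -1.3 -0.2] open 0.0508
xyz [-0.721, -4.407, 0.086] dr [0.0014, 0.0005, 0.0005]
[[ 0.5145615  -0.31390616  0.1       ]]
[[ 0.38607323 -0.21075961  0.1       ]]
```

View pics/s6c.png

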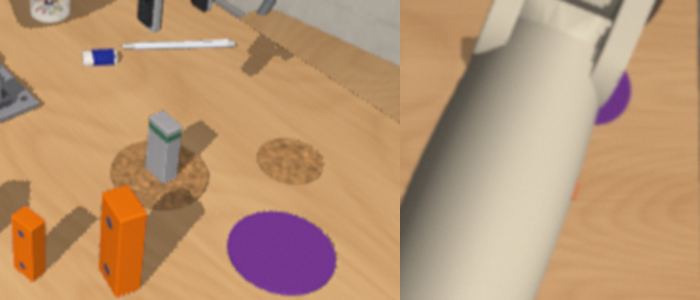

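The master stands upright near the middle of the pad, at scene crop (163,150). Next is the small spacer.

>>> {"op": "step_arm", "data": {"dr": [[0, 0, 0], [0, 0, 0], [0, 0, 0], [0, 0, 0], [0, 0, 0], [0, 0, 0], [0, 0, 0], [0, 0, 0]], "xyz": [[-0.15, -0.9, 0], [-0.35, -1.9, 0], [-0.5, -2.9, 0], [-0.65, -3.8, 0], [-0.72, -4.3, 0], [-0.72, -4.4, 0], [-0.72, -4.4, 0], [-0.72, -4.4, 0]], "gripper": [0.6, 0.6, 0.6, 0.6, 0.6, 0.6, 0.6, 0.6]}}

```text
time: 21.25
ee_pos: [0.4592, -0.2639, 0.1908]
tcp_rot: [180.0, 0.0, 88.1]
wrist_force: [-0.2, 0.6, 0.5]
opening: 0.0513
```

```bash
python3 - <<'E'
from h import *
mv([.458,-.264,.19],88.08)
c=shot("wrist","pics/w7.png"); pickle.dump(c,open("w7.pkl","wb"))
cv2.imwrite("pics/w7c.png",cv2.resize(c["image"][130:430,170:470,::-1],(600,600),interpolation=2))
E
```

```text
t 21.25 pos [ 0.4592 -0.2639  0.1908] rot [179.98   0.    88.13] F [-0.2  0.6  0.5] open 0.0513
xyz [-0.003, -0.029, 0.019] dr [0.0003, 0.0, 0.0009]
```

View pics/w7c.png

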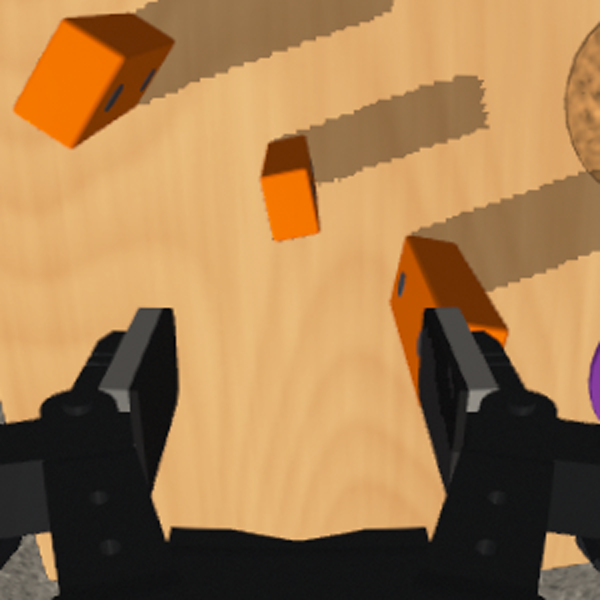

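View pics/w7.png

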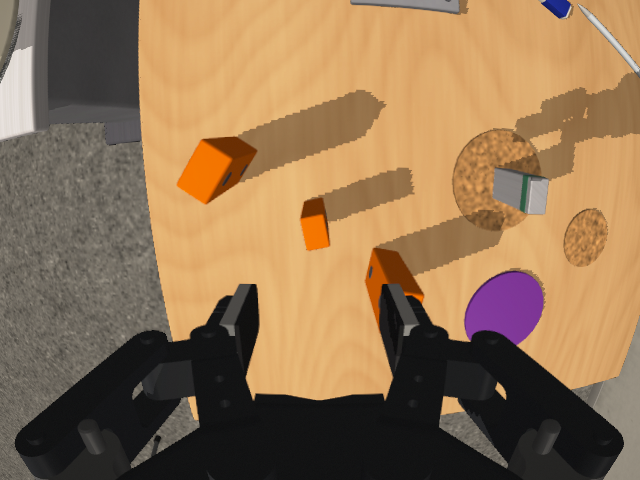

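```bash
python3 - <<'E'
from h import *
c=pickle.load(open("w7.pkl","rb"))
q=np.array([(262,178),(309,167),(320,232),(274,241)])/2+[170-.25,130-.25]
W=pix2world(c,q,.07); print(W.round(4),W.mean(0).round(4))
for a,b in((0,1),(1,2),(2,3),(3,0)):
    d=W[b]-W[a]; print(np.linalg.norm(d).round(4),np.degrees(np.arctan2(d[1],d[0])).round(1))
print(pix2world(c,np.array([(270,142),(306,134)])/2+[170-.25,130-.25],0.).round(4))
# big spacer right
q=np.array([(505,335)])/2+[170,130]; print(pix2world(c,q,.1)); print(pix2world(c,np.array([(407,236),(457,245),(391,300)])/2+[170,130],.0))
E
```

```text
[[ 0.4475 -0.2568  0.07  ]
 [ 0.4646 -0.2533  0.07  ]
 [ 0.468  -0.278   0.07  ]
 [ 0.4508 -0.281   0.07  ]] [ 0.4577 -0.2673  0.07  ]
0.0175 11.6
0.025 -82.2
0.0174 -170.2
0.0244 97.9
[[ 0.4478 -0.2567  0.    ]
 [ 0.4642 -0.2535  0.    ]]
[[ 0.53252473 -0.30936893  0.1       ]]
[[ 0.51085938 -0.30393272  0.        ]
 [ 0.53529204 -0.30935808  0.        ]
 [ 0.50349367 -0.33648023  0.        ]]
```

>>> {"op": "step_arm", "data": {"dr": [[0, 0, -0.1], [0, 0, -0.18], [0, 0, -0.18], [0, 0, -0.18], [0, 0, -0.18], [0, 0, -0.18], [0, 0, -0.18], [0, 0, -0.18]], "xyz": [[-0.04, -0.02, 0.4], [-0.08, -0.04, 1.2], [-0.08, -0.04, 2.1], [-0.08, -0.04, 2.9], [-0.08, -0.04, 3.4], [-0.08, -0.04, 3.7], [-0.08, -0.04, 3.82], [-0.08, -0.04, 3.82]], "gripper": [0.6, 0.6, 0.6, 0.6, 0.6, 0.6, 0.6, 0.6]}}

```text
time: 22.1
ee_pos: [0.457, -0.267, 0.038]
tcp_rot: [-180.0, -0.0, 98.4]
wrist_force: [-0.9, -1.1, 0.5]
opening: 0.051
```

>>> {"op": "step_arm", "data": {"dr": [[0, 0, 0], [0, 0, 0], [0, 0, 0], [0, 0, 0], [0, 0, 0], [0, 0, 0], [0, 0, 0], [0, 0, 0]], "xyz": [[0, 0, 0], [0, 0, 0], [0, 0, 0], [0, 0, 0], [0, 0, 0], [0, 0, 0], [0, 0, 0], [0, 0, 0]], "gripper": [0.4, 0.3, 0, 0, 0, 0, 0, 0], "squeeze": 60}}

```text
time: 22.9
ee_pos: [0.4572, -0.2674, 0.0392]
tcp_rot: [179.9, 0.1, 98.4]
wrist_force: [-0.2, 0.5, 6.3]
opening: 0.0171
```

```bash
python3 - <<'E'
from h import *
mv([.458,-.264,.14],88.08)
c=shot("wrist","pics/w8.png"); pickle.dump(c,open("w8.pkl","wb"))
cv2.imwrite("pics/w8c.png",cv2.resize(c["image"][130:430,170:470,::-1],(600,600),interpolation=2))
E
```

```text
t 22.9 pos [ 0.4572 -0.2674  0.0392] rot [1.7991e+02 7.0000e-02 9.8420e+01] F [-0.2  0.5  6.3] open 0.0171
xyz [0.079, 0.036, -2.52] dr [0.0017, 0.001, 0.1805]
```

View pics/w8c.png

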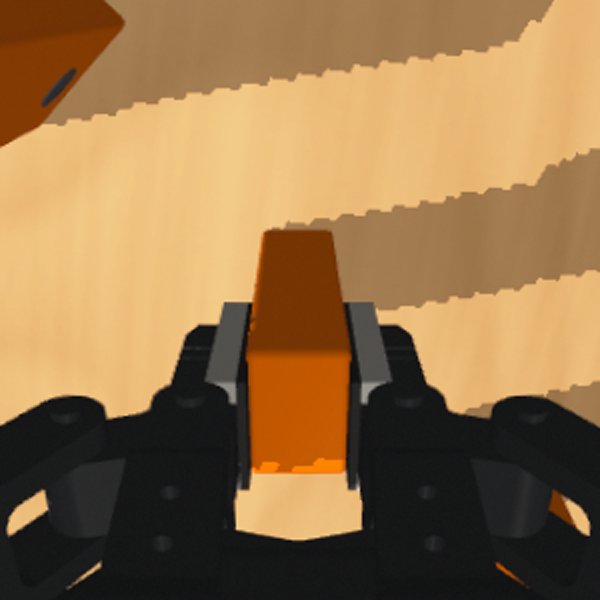

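```bash
python3 - <<'E'
from h import *
c=pickle.load(open("w8.pkl","rb"))
q=np.array([(247,352),(350,352),(251,472),(347,472)])/2+[170-.25,130-.25]
R=Ro.from_euler("xyz",[180,0,98.42],degrees=True)
W=pix2world(c,q,.07)
print((R.inv().apply(W-[.4572,-.2674,.0392])*1000).round(1))
c=pickle.load(open("w5.pkl","rb"))  # master for comparison
q=np.array([(247,403),(352,403),(250,558),(347,558)])/2+[170-.25,100-.25]
R=Ro.from_euler("xyz",[180,0,88.11],degrees=True)
W=pix2world(c,q,.0475+.0355)
print((R.inv().apply(W-[.6311,-.2439,.0475])*1000).round(1))
E
```

```text
[[ 13.1  -7.4 -30.8]
 [ 13.1   9.7 -30.8]
 [-11.7  -7.4 -30.8]
 [-11.7   9.9 -30.8]]
[[ 17.3  -6.8 -35.5]
 [ 17.3   9.8 -35.5]
 [-13.8  -7.2 -35.5]
 [-13.8   9.9 -35.5]]
```

>>> {"op": "step_arm", "data": {"dr": [[0, 0, 0], [0, 0, 0], [0, 0, 0], [0, 0, 0], [0, 0, 0.05], [0, 0, 0.1], [0, 0, 0.15], [0, 0, 0.18]], "xyz": [[0, 0, -0.15], [0, 0, -0.5], [0, 0, -1.2], [0, 0, -2], [0.2, 0, -2.7], [0.8, 0.05, -2.8], [1.6, 0.2, -2.8], [2.5, 0.4, -2.8]], "gripper": [0, 0, 0, 0, 0, 0, 0, 0]}}

```text
time: 23.75
ee_pos: [0.4577, -0.1653, 0.1514]
tcp_rot: [179.9, 0.0, 87.9]
wrist_force: [0.6, 0.4, -1.3]
opening: 0.017
```

```bash
python3 - <<'E'
from h import *
mv([.546,-.0262,.12],88.08)
E
```

```text
t 23.75 pos [ 0.4577 -0.1653  0.1514] rot [1.7994e+02 2.0000e-02 8.7910e+01] F [ 0.6  0.4 -1.3] open 0.017
xyz [3.557, 2.079, 0.784] dr [0.001, 0.0004, -0.003]
```

>>> {"op": "step_arm", "data": {"dr": [[0, 0, 0], [0, 0, 0], [0, 0, 0], [0, 0, 0], [0, 0, 0], [0, 0, 0], [0, 0, 0], [0, 0, 0]], "xyz": [[0.8, 0.45, 0], [1.6, 0.95, 0], [2.5, 1.45, 0.1], [3.2, 1.85, 0.4], [3.5, 2.07, 0.7], [3.55, 2.08, 0.78], [3.55, 2.08, 0.78], [3.55, 2.08, 0.78]], "gripper": [0, 0, 0, 0, 0, 0, 0, 0]}}

```text
time: 24.55
ee_pos: [0.5453, -0.0277, 0.1195]
tcp_rot: [180.0, 0.0, 88.1]
wrist_force: [0.7, -0.1, -1.5]
opening: 0.0168
```

>>> {"op": "step_arm", "data": {"dr": [[0, 0, 0], [0, 0, 0], [0, 0, 0], [0, 0, 0], [0, 0, 0], [0, 0, 0], [0, 0, 0], [0, 0, 0]], "xyz": [[0, 0, 0], [0, 0, 0], [0, 0, 0], [0, 0, 0], [0, 0, 0], [0, 0, 0], [0, 0, 0], [0, 0, 0]], "gripper": [0, 0, 0, 0, 0, 0, 0, 0]}}

```text
time: 25.35
ee_pos: [0.5456, -0.0266, 0.1189]
tcp_rot: [-180.0, 0.0, 88.1]
wrist_force: [-0.4, 1.0, -1.0]
opening: 0.0168
```

```bash
python3 - <<'E'
from h import *
mv([.546,-.0262,.095],88.08)
c=shot("wrist","pics/w9.png"); pickle.dump(c,open("w9.pkl","wb"))
cv2.imwrite("pics/w9c.png",cv2.resize(c["image"][130:430,170:470,::-1],(600,600),interpolation=2))
d=shot("scene","pics/s9.png")
cv2.imwrite("pics/s9c.png",cv2.resize(d["image"][180:300,200:330,::-1],(650,600),interpolation=2))
E
```

```text
t 25.35 pos [ 0.5456 -0.0266  0.1189] rot [-180.      0.     88.11] F [-0.4  1.  -1. ] open 0.0168
xyz [0.011, 0.009, 0.596] dr [-0.0001, 0.0, 0.0006]
```

View pics/w9c.png

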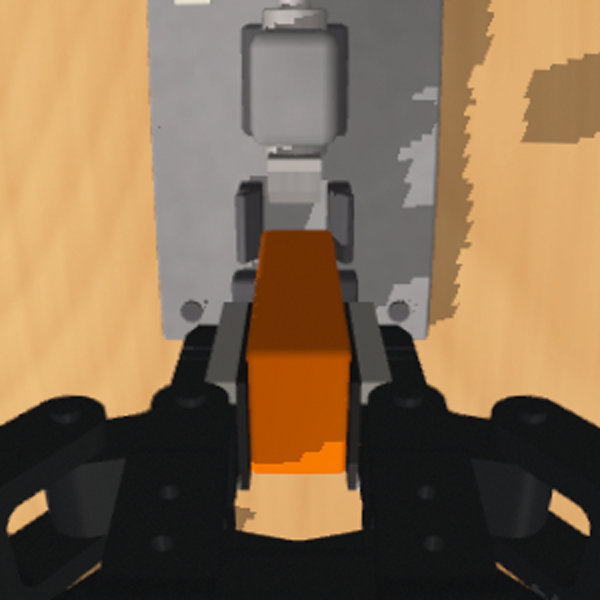

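View pics/s9c.png

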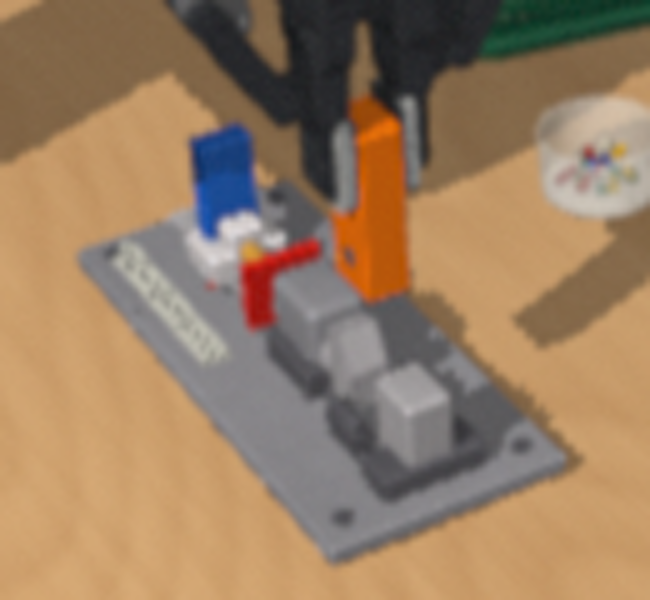

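```bash
python3 - <<'E'
from h import *
c=pickle.load(open("w9.pkl","rb"))
def f(l,z):
    W=pix2world(c,np.array(l)/2+[170-.25,130-.25],z); print((W*1000).round(1).tolist(),(W.mean(0)*1000).round(1))
f([(262,231),(333,231)],.080)
f([(247,352),(350,352)],.150)
f([(251,472),(347,472)],.150)
f([(236,250),(353,250)],.033)
f([(249,130),(341,130)],.052)
f([(268,200),(322,200)],.034)
f([(162,338),(427,338)],.012)
f([(269,160),(321,160)],.050)
E
```

```text
[[538.1, -13.9, 80.0], [556.1, -14.5, 80.0]] [547.1 -14.2  80. ]
[[538.9, -12.9, 150.0], [555.9, -13.5, 150.0]] [547.4 -13.2 150. ]
[[538.0, -37.6, 150.0], [555.3, -38.1, 150.0]] [546.7 -37.9 150. ]
[[526.4, -34.9, 33.0], [564.3, -36.1, 33.0]] [545.3 -35.5  33. ]
[[534.0, 7.4, 52.0], [560.1, 6.6, 52.0]] [547.   7.  52.]
[[537.6, -18.2, 34.0], [554.6, -18.8, 34.0]] [546.1 -18.5  34. ]
[[494.3, -76.1, 12.0], [593.2, -79.3, 12.0]] [543.8 -77.7  12. ]
[[539.2, -1.9, 50.0], [554.2, -2.4, 50.0]] [546.7  -2.2  50. ]
```

>>> {"op": "step_arm", "data": {"dr": [[0, 0, 0], [0, 0, 0], [0, 0, 0], [0, 0, 0], [0, 0, 0], [0, 0, 0], [0, 0, 0], [0, 0, 0]], "xyz": [[-0.018, -0.02, 0.1], [-0.018, -0.02, 0.25], [-0.018, -0.02, 0.4], [-0.018, -0.02, 0.55], [-0.018, -0.02, 0.65], [-0.018, -0.02, 0.72], [-0.018, -0.02, 0.78], [-0.018, -0.02, 0.82]], "gripper": [0, 0, 0, 0, 0, 0, 0, 0]}}

```text
time: 26.25
ee_pos: [0.5448, -0.0274, 0.086]
tcp_rot: [180.0, 0.0, 88.1]
wrist_force: [0.9, 0.1, -0.6]
opening: 0.0171
```

>>> {"op": "step_arm", "data": {"dr": [[0, 0, 0], [0, 0, 0], [0, 0, 0], [0, 0, 0], [0, 0, 0], [0, 0, 0], [0, 0, 0], [0, 0, 0]], "xyz": [[0, 0, 0.03], [0, 0, 0.06], [0, 0, 0.09], [0, 0, 0.12], [0, 0, 0.15], [0, 0, 0.18], [0, 0, 0.2], [0, 0, 0.2]], "gripper": [0, 0, 0, 0, 0, 0, 0, 0]}}

```text
time: 27.05
ee_pos: [0.5455, -0.0281, 0.0791]
tcp_rot: [179.9, 0.1, 88.1]
wrist_force: [-0.3, -5.6, 6.2]
opening: 0.0171
```

>>> {"op": "step_arm", "data": {"dr": [[0, 0, 0], [0, 0, 0], [0, 0, 0], [0, 0, 0], [0, 0, 0], [0, 0, 0], [0, 0, 0], [0, 0, 0]], "xyz": [[0, 0, 0.03], [0, 0, 0.06], [0, 0, 0.09], [0, 0, 0.12], [0, 0, 0.15], [0, 0, 0.18], [0, 0, 0.21], [0, 0, 0.21]], "gripper": [0, 0, 0, 0, 0, 0, 0, 0]}}

```text
time: 27.85
ee_pos: [0.5454, -0.0282, 0.0702]
tcp_rot: [179.9, 0.1, 88.1]
wrist_force: [1.6, -5.8, 2.3]
opening: 0.0171
```

>>> {"op": "step_arm", "data": {"dr": [[0, 0, 0], [0, 0, 0], [0, 0, 0], [0, 0, 0], [0, 0, 0], [0, 0, 0], [0, 0, 0], [0, 0, 0]], "xyz": [[0, 0, 0.06], [0, 0, 0.12], [0, 0, 0.18], [0, 0, 0.24], [0, 0, 0.3], [0, 0, 0.35], [0, 0, 0.38], [0, 0, 0.38]], "gripper": [0, 0, 0, 0, 0, 0, 0, 0]}}

```text
time: 28.65
ee_pos: [0.5451, -0.0283, 0.0547]
tcp_rot: [180.0, 0.1, 88.1]
wrist_force: [-0.0, -5.7, 1.5]
opening: 0.0172
```

>>> {"op": "step_arm", "data": {"dr": [[0, 0, 0], [0, 0, 0], [0, 0, 0], [0, 0, 0], [0, 0, 0], [0, 0, 0], [0, 0, 0], [0, 0, 0]], "xyz": [[0, 0, 0.02], [0, 0, 0.04], [0, 0, 0.06], [0, 0, 0.075], [0, 0, 0.09], [0, 0, 0.1], [0, 0, 0.1], [0, 0, 0.1]], "gripper": [0, 0, 0, 0, 0, 0, 0, 0]}}

```text
time: 29.45
ee_pos: [0.5452, -0.0283, 0.0512]
tcp_rot: [179.9, 0.1, 88.1]
wrist_force: [-1.3, -6.5, 5.4]
opening: 0.0175
```

>>> {"op": "step_arm", "data": {"dr": [[0, 0, 0], [0, 0, 0], [0, 0, 0], [0, 0, 0], [0, 0, 0], [0, 0, 0], [0, 0, 0], [0, 0, 0]], "xyz": [[0, 0, 0.01], [0, 0, 0.02], [0, 0, 0.03], [0, 0, 0.03], [0, 0, 0.03], [0, 0, 0.03], [0, 0, 0.03], [0, 0, 0.03]], "gripper": [0, 0, 0, 0, 0, 0, 0, 0]}}

```text
time: 30.25
ee_pos: [0.5452, -0.0283, 0.0512]
tcp_rot: [179.9, 0.1, 88.1]
wrist_force: [-4.7, -6.4, 14.1]
opening: 0.0171
```

>>> {"op": "step_arm", "data": {"dr": [[0, 0, 0], [0, 0, 0], [0, 0, 0], [0, 0, 0], [0, 0, 0], [0, 0, 0], [0, 0, 0], [0, 0, 0]], "xyz": [[0, 0, 0], [0, 0, 0], [0, 0, 0], [0, 0, 0], [0, 0, -0.3], [0, 0, -1], [0, 0, -2], [0, 0, -2.8]], "gripper": [0.3, 0.6, 0.7, 0.7, 0.7, 0.7, 0.7, 0.7]}}

```text
time: 31.05
ee_pos: [0.5449, -0.0273, 0.1641]
tcp_rot: [179.9, -0.0, 88.1]
wrist_force: [-0.0, 0.1, -0.4]
opening: 0.0598
```

```bash
python3 - <<'E'
from h import *
mv([.546,-.0262,.095],88.08)
c=shot("wrist","pics/wa.png"); pickle.dump(c,open("wa.pkl","wb"))
cv2.imwrite("pics/wac.png",cv2.resize(c["image"][100:380,180:460,::-1],(600,600),interpolation=2))
d=shot("scene","pics/sa.png"); pickle.dump(d,open("sa.pkl","wb"))
cv2.imwrite("pics/sac.png",cv2.resize(d["image"][190:310,200:330,::-1],(650,600),interpolation=2))
E
```

```text
t 31.05 pos [ 0.5449 -0.0273  0.1641] rot [179.93  -0.    88.11] F [-0.   0.1 -0.4] open 0.0598
xyz [0.028, 0.025, 1.728] dr [0.0013, -0.0001, 0.0006]
```

View pics/wac.png

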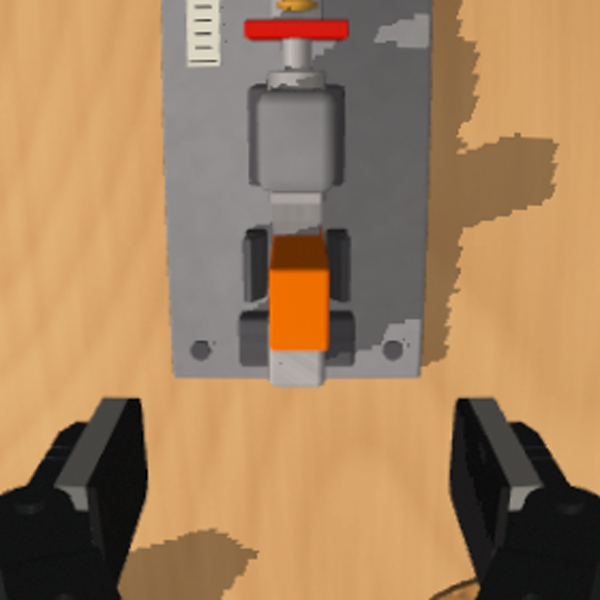

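View pics/sac.png

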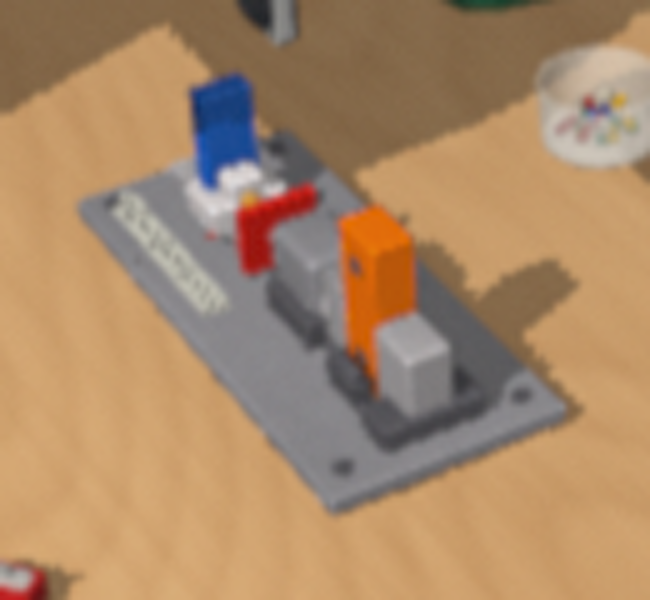

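View pics/sa.png

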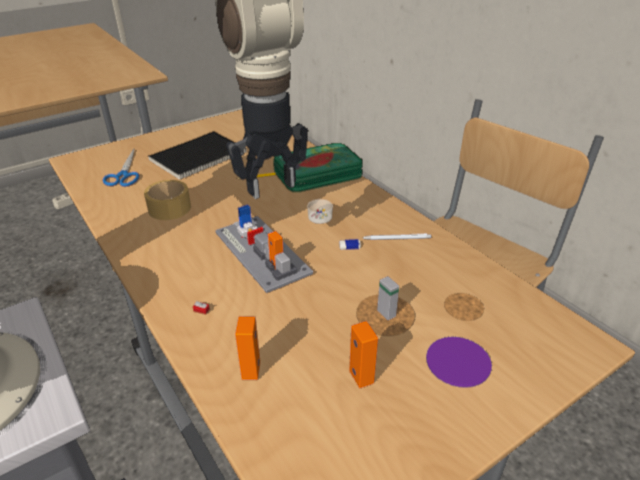

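```bash
python3 - <<'E'
from h import *
c=pickle.load(open("wa.pkl","rb")); s=280/600
def f(n,l,z):
    W=pix2world(c,np.array(l)*s+[180-.25,100-.25],z); print(n,(W*1000).round(1).tolist())
f("sp top",[(271,269),(328,269),(272,351),(327,351)],.082)
f("flag",[(297,18),(297,38)],.046); f("bumper",[(297,11)],.036); f("tip top",[(297,194)],.05)
from workcell import bot
import time
print(bot.get_obs()["time"]); bot.job_done()
E
```

```text
sp top [[538.7, -15.3, 82.0], [555.2, -15.8, 82.0], [537.9, -40.6, 82.0], [554.4, -41.2, 82.0]]
flag [[548.6, 58.4, 46.0], [548.4, 51.9, 46.0]]
bumper [[548.7, 61.4, 36.0]]
tip top [[546.8, 1.3, 50.0]]
31.15
the job is handed in; nothing more can be done
```

I did the job in the order asked and handed it in at 31 s of the 61 s limit.

- **Zeroing:** I pushed the slide until its bumper met the flag. I felt that as the tool stopping at y ≈ 0.116 m while the force rose. I then held it for over half a second at about 11.7–12 N on the tab, so about 9 N on the flag once track friction is taken off, and backed straight off. With the spacer in, the picture puts the flag about 3–4 mm from where it stood and the slide where it was left.
- **Master:** It stands upright on the larger cork pad. I set it down on contact about 2 mm from the centre the wrist camera gave. The overhead and scene cameras put that centre about 1 cm away from there, and I followed the wrist camera, which was closer. I saw it standing in two pictures after letting go.
- **Spacer:** I took the smallest of the three. It slid down past the ramp with at most 6 N seen on the way. It stopped on the nest floor at the expected height, with about 14 N on the wrist at the bottom.
- **Last check:** The final picture shows the spacer upright against the anvil, with its top face in the right place if it stands at full seated depth. The anvil-side edge is at gauge y ≈ −40 mm, and the measured size is 25 × 17 mm against a true 26 × 18.

In the last scene picture I saw nothing else moved, and the arm was clear above the work.

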